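# Fit the spring cap to the hand press and hold it home

## Robot

A 6-joint arm with a two-finger parallel gripper is mounted at the origin on the work surface. World frame = base frame: x ahead of the robot, y to its left, z up, the work surface at z = 0. Lengths are in m, angles in rad, forces in N, time in s.
With the tool pointing down it reaches from about 0.375 to 0.9 m from the base axis. Payload 3.1 kg.
Tool frame: the origin (TCP) lies at the very end of the fingers, on their centre line; the grasp point (between the pads) lies 19 mm behind it (tcp_to_grasp is the distance from the TCP to the grasp point, in m); z points along the fingers, y is the direction in which the jaws open and shut (so a half turn about z gives the same grasp; the last joint's range is limited). The gripper opens to 85 mm and grips with 20 to 120 N. Pads are 22 mm wide; open, the fingers measure 114 mm over their backs; the gripper's body (76 mm by 85 mm) begins 54 mm behind the grasp point. The pads swing forward as they close: fully open they stand 13 mm farther back than shut.
Start: joints at [1.095, 0.527, 1.433, -0, 1.181, -0.178], TCP at [0.183, 0.597, 0.231] pointing down, gripper open.
Joint ranges: [-3.08, 3.08], [-0.75, 2.2], [0.22, 2.44], [-1.43, 4.57], [0, 2.65], [-2.85, 2.85]. Speed limits (rad/s): [2.79, 2.79, 3.14, 3.14, 3.14, 3.14].

## Interface

Orientations are given as a unit quaternion [x, y, z, w].
In Python, from station import sense, snapshot, camera_info, sign_off, tcp_to_grasp gives the robot as it stands.
- The arm moves only by the shell command python3 -m inch 'ROWS' [FORCE]. ROWS is JSON, a list of rows, each a list of 3 entries, a list of its own where there are three numbers: the closure, from -1 (fully open) to 1 (shut), so that 0 is half open, then the shift along the tool's x, y, z normalised to -1 to 1, where 1 is 10 cm, then the turn, a rotation vector about the tool's x, y, z normalised to -1 to 1, where 1 is 360 degrees. In form: [[jaw, [dx, dy, dz], [ax, ay, az]], ...]. A call has 1 to 20 rows; each row is the pose to reach, as a shift and turn from the pose commanded when the call began, along the tool's axes at that moment, turning the shorter way round; what a row does not reach only later rows make up. A row lasts 1/10 s, in which the tool goes at most 50 mm and 8.59 degrees, less where a joint would pass 70% of its speed; a pose out of reach is approached as far as the arm can. A call with a number of a shift or a turn outside -1 to 1 is refused whole. A call with a gripper value outside its range is refused whole. The fingers move at their own pace and stop on an object; FORCE is the grip in N (left out, the last holds). Time passes only in rows, so rows that repeat a pose let the fingers close. It gives the time, the measured TCP pose, the force and the opening at its end, in the units of the state.
- sense(): the state, without advancing time (a new reading comes with each control period).
- snapshot(name): name is "scene" or "top" or "wrist"; returns (picture, depth): 384x512x3 uint8, blue, green, red; 384x512 float32, m along the optical axis (not along the pixel's ray), 0 where there is no reading.
- camera_info(name): a dict with "K" (3x3 intrinsics, pixels), "origin" and "orientation" of the camera in the world. Camera axes: x right, y down, z forward; pixel columns grow to the right and rows downward; lengths in m; the calibration is good to about 2 mm. A picture is of the moment at which its call begins: read the wrist's pose just before it. camera_info takes no time and is no camera call; for the wrist camera it gives the pose at the moment of the call.
- sign_off(): hands the job in, once; it reports no verdict.
The state is a dict: "t": time; "q": joint angles; "qd": joint speeds; "tau": joint torques, N m; "tcp_pos": TCP position; "tool_rot": TCP orientation; "force": force on the tool from outside, world axes, zero at the start; "ft_torque": the same for the moment, N m; "finger_gap": opening from 0.0 (shut) to 1.0 (fully open).
Only numpy, scipy, OpenCV 4.12 (cv2) and the standard library are available. Lean on these libraries where they do the work, as an engineer would, in place of code of your own. Each camera call takes 0.05 s, during which the arm holds its last target.

## Task

Lift the knurled spring cap out of the grey order bin and set it over the upright neck on top of the hand press. Turn it by feel until its hidden keyways drop over the cross pin, then push it down fully home on the shoulder against the spring and finish while still holding it pushed home, without letting go. Leave the other bin parts, the tin and the burnishing tool where they are.

Things in the scene. Friction and masses are not known exactly. Their poses are not given: they have to be found in the camera images.
- cap_mid (a point): Centre (on the axis, half-way up, 21 mm above the rim) of the loose knurled spring cap: bare aluminium, round, 50 mm diameter, 42 mm tall, diamond-knurled side, closed flat top, 0.11 to 0.23 kg. It stands open end down in the bin; z is its axis, up. It can be gripped across any diameter, free space round it.
- cap: The same cap; origin at the centre of its open lower rim. Bore 32 mm wide and 32 mm deep (the roof is 10 mm thick). Two opposite keyways, 9 mm wide and 5 mm deep radially, run down the whole bore wall from the rim. They are hidden inside: nothing outside shows which way they face.
- neck_seat (a point): On the hand press, on the neck's axis at the height of the shoulder (185 mm above the table) on which the cap's rim sits when home; z is the axis, up. The shoulder is a disc 56 mm in diameter, 10 mm above the head. -x of this frame is the press's open front (turned up to 0.3 rad); the lever is at its -y side, all below the shoulder.
- neck_top (a point): Centre of the top of the neck, a steel spigot 30 mm in diameter and 30 mm tall, top edge chamfered 2.5 mm. A 5 mm cross pin sticks out 4.5 mm at both sides of it, its centre line 14 mm above the shoulder, in any direction (not given). Off the keyways the cap rests on the pin, rim 16.5 mm above the shoulder, and turns; within 6 degrees of it (twice a turn) it goes down.
- plunger (a joint): Sprung steel plunger, 18 mm in diameter, on the neck's axis: 0 when free, its top then 38 mm above the shoulder; grows downward (m). The cap's roof meets it when the cap is 6 mm from home. It pushes back with 6 N at 0 and 12 N at 0.006, where the cap is home, so a cap let go rises by 6 mm.
- bin_in (a point): Centre of the inner floor (4 mm above the table) of the fixed grey plastic order bin, outside 220 mm (its x) by 340 mm (its y), 60 mm high, walls 4 mm. Three parts stand in it in a row along its y, about 100 mm apart, in any order: the cap, the thumb nut and the die.
- nut: Knurled thumb nut in the bin, aluminium, 32 mm diameter with an 18 mm hub, 22 mm high over all; origin at the centre of its underside. To be left alone.
- die: Smooth flanged eyelet die in the bin, aluminium, flange 48 mm diameter and 10 mm thick, 26 mm spigot, 24 mm high over all; origin at the centre of its underside. To be left alone.
- tin: Round open tin of brass eyelets on the table between the press and the bin, 72 mm diameter, 28 mm high; origin at the centre of its underside. To be left alone.
- burnisher: Walnut burnishing tool lying on the table between the press and the bin, 152 mm long along its x, 28 mm thick; origin under its middle. To be left alone.
Not all that is in view belongs to the job. Leave any brown or orange look-alike of the cap alone.

How it is judged:
On the way:
1. the cap is lifted clear out of the bin in the gripper (z of cap_mid in the frame of bin_in above 0.085 m and contact force between the fingers and cap above 1 N), for 0.1 s.
At the end, for the whole second after the job is handed in: The cap is on the neck, keyed over the pin, upright (within 0.08 rad), centred within 3 mm and down on the shoulder within 1.8 mm, the plunger pressed in by more than 4.2 mm, still, and still held by the fingers (more than 3 N) (horizontal distance between cap_mid and neck_seat below 0.003 m and z of cap_mid in the frame of neck_seat below 0.0228 m and angle between cap_mid's own z axis and vertical below 0.08 rad and value of joint plunger above 0.0042 m and contact force between the fingers and cap above 3 N and linear speed of cap below 0.02 m/s); the arm keeps its last pose, push and grip.
It fails at once if another part in the bin is moved by more than 30 mm (distance of any of nut, die from where it was at the start of the episode above 0.03 m).
It fails at once if the tin or the burnishing tool is moved by more than 30 mm (distance of any of tin, burnisher from where it was at the start of the episode above 0.03 m).
It also fails if it takes over 67 s, if anything falls off the work surface, if the arm or the gripper's body presses on something with over 40 N, if the wrist force passes 120 N, or if a joint passes its speed limit or range.

## Working session

There is one attempt and no reset: what is moved stays moved. The work goes in short steps, Python scripts to look and compute and a shell command to move; the robot and the scene stay as the last step left them, time stands still between calls to the robot, and variables do not carry over. Pictures are saved under pics/ and viewed, and the job is handed in when it is done.

```bash
mkdir -p pics; ls; python3 - <<'E'
from station import *
import cv2
print(sense(), tcp_to_grasp)
for n in ("scene","top"):
    p,d=snapshot(n); cv2.imwrite(f"pics/{n}0.png",p); c=camera_info(n); print(n,c)
    import numpy as np; np.save(f"pics/{n}0d.npy",d)
E
```

```text
pics
{'t': 0.0, 'q': array([ 1.09451409e+00,  5.28450696e-01,  1.43390243e+00, -1.01319768e-05,
        1.18137306e+00, -1.78520476e-01]), 'qd': array([-5.71537120e-04, -9.28266483e-04,  1.82629353e-04, -5.88855299e-04,
        1.36911018e-04, -1.55912075e-05]), 'tau': array([-7.67038000e-05, -4.42346764e+01, -1.78029442e+01, -2.46838317e-04,
        8.47073999e-03, -1.86852944e-06]), 'tcp_pos': array([0.18302008, 0.59686172, 0.23034307]), 'tool_rot': array([ 1.48329495e-01,  9.88937421e-01, -1.01160461e-03, -3.38617685e-04]), 'force': array([ 0.10050032,  0.13409011, -1.11732591]), 'ft_torque': array([ 0.01732564,  0.0332353 , -0.01350499]), 'finger_gap': 0.9976185752518072} 0.0187
scene {'K': array([[458.01472458,   0.        , 258.00910089],
       [  0.        , 458.01472458, 186.38391665],
       [  0.        ,   0.        ,   1.        ]]), 'origin': array([1.12764214, 0.91250972, 0.76136424]), 'orientation': array([ 0.29461214,  0.81953329, -0.4668833 , -0.15358663])}
top {'K': array([[395.43609391,   0.        , 260.00888245],
       [  0.        , 395.43609391, 191.24782779],
       [  0.        ,   0.        ,   1.        ]]), 'origin': array([0.39550421, 0.09078241, 1.1102237 ]), 'orientation': array([ 0.71060096, -0.70109037,  0.04134718, -0.04253207])}
```

View pics/scene0.png

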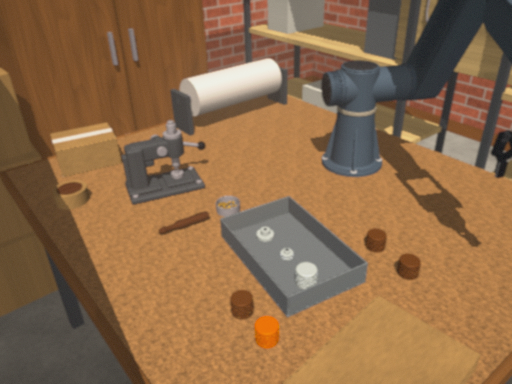

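View pics/top0.png

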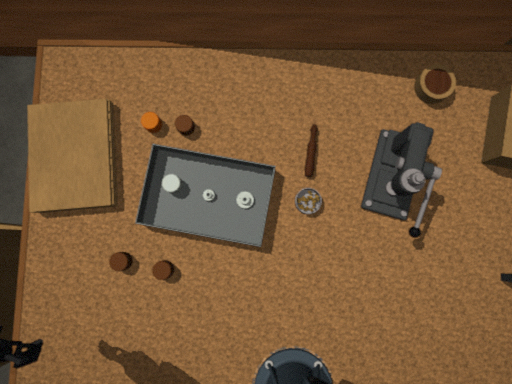

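The cap is the bright cylinder at top (171,184) and scene (306,272). The nut is at top (209,196) and the die at (245,200). The press neck is near top (412,180). Next I measure these.

```bash
cat > h.py <<'E'
import numpy as np, cv2
from scipy.spatial.transform import Rotation as R
from station import *
def pts(c,d):
    K=c["K"]; v,u=np.mgrid[0:d.shape[0],0:d.shape[1]]
    P=np.stack([(u-K[0,2])/K[0,0]*d,(v-K[1,2])/K[1,1]*d,d],-1)
    return P@R.from_quat(c["orientation"]).as_matrix().T+c["origin"]
def ray(c,u,v,z):
    K=c["K"]; r=R.from_quat(c["orientation"]).apply([(u-K[0,2])/K[0,0],(v-K[1,2])/K[1,1],1])
    return c["origin"]+r*(z-c["origin"][2])/r[2]
def proj(c,p):
    q=R.from_quat(c["orientation"]).inv().apply(np.asarray(p)-c["origin"]); K=c["K"]
    return K[0,0]*q[0]/q[2]+K[0,2],K[1,1]*q[1]/q[2]+K[1,2]
E
python3 - <<'E'
from h import *
for n,(x,y,w,h) in {"top":(370,110,90,140),"scene":(110,110,110,100)}.items():
    p=cv2.imread(f"pics/{n}0.png")[y:y+h,x:x+w]; cv2.imwrite(f"pics/{n}0c.png",cv2.resize(p,None,fx=4,fy=4,interpolation=cv2.INTER_CUBIC))
c=camera_info("top"); d=np.load("pics/top0d.npy"); P=pts(c,d); p=cv2.imread("pics/top0.png")
np.set_printoptions(precision=4,suppress=True)
print("d at cap",P[184,171],P[250,300])
# cap
m=(np.abs(P[...,2]-0.046)<.008); m[:,:155]=0;m[:165]=0;m[205:]=0;m[:,190:]=0
print("cap",m.sum(),np.median(P[m],0),P[m].min(0),P[m].max(0))
g=p[165:205,152:192].max(2); print((g>190).sum()); vv,uu=np.nonzero(g>190); print(uu.mean()+152,vv.mean()+165, ray(c,uu.mean()+152,vv.mean()+165,.046))
# press heights
for v in range(165,200,3): print(v,[int(1000*z) for z in P[v,392:436:3,2]])
E
```

```text
d at cap [0.5389 0.3354 0.0465] [ 0.365  -0.0197  0.0008]
cap 272 [0.5417 0.3347 0.0468] [0.5176 0.3099 0.0386] [0.5667 0.3609 0.0528]
204
170.27941176470588 182.43627450980392 [0.5432 0.3376 0.046 ]
165 [31, 27, 152, 155, 164, 170, 168, 169, 172, 168, 168, 167, 163, 165, 161]
168 [20, 22, 145, 150, 163, 170, 173, 168, 168, 172, 169, 163, 165, 162, 163]
171 [21, 21, 128, 154, 175, 187, 183, 184, 185, 186, 169, 166, 164, 166, 159]
174 [33, 29, 148, 174, 186, 184, 185, 211, 216, 221, 215, 158, 164, 158, 156]
177 [30, 139, 164, 179, 186, 184, 203, 217, 224, 224, 225, 152, 152, 150, 152]
180 [121, 145, 168, 180, 186, 186, 202, 213, 218, 225, 222, 189, 3, 138, 142]
183 [126, 146, 165, 178, 184, 185, 197, 207, 216, 217, 213, 2, 3, 142, 138]
186 [124, 144, 162, 175, 187, 185, 183, 186, 184, 186, 188, 1, 130, 135, 3]
189 [48, 134, 153, 169, 175, 186, 185, 184, 184, 184, 0, 0, 135, 135, 0]
192 [48, 123, 139, 155, 166, 171, 174, 178, 172, -3, 2, 0, 130, 131, 3]
195 [41, 36, 34, 126, 137, 141, 18, 0, 1, 0, 1, 123, 130, 1, 0]
198 [32, 34, 33, 33, 32, 23, 21, 0, 4, 5, 0, 123, 128, 0, -1]
```

```bash
ls pics
```

```text
scene0.png
scene0c.png
scene0d.npy
top0.png
top0c.png
top0d.npy
```

View pics/scene0c.png

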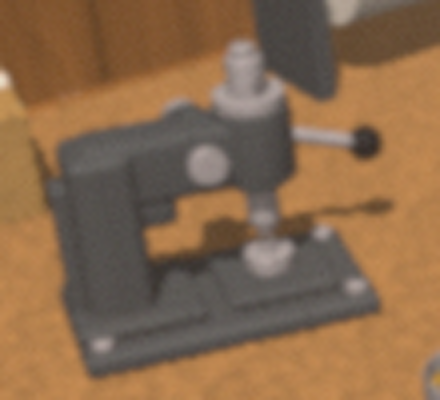

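View pics/top0c.png

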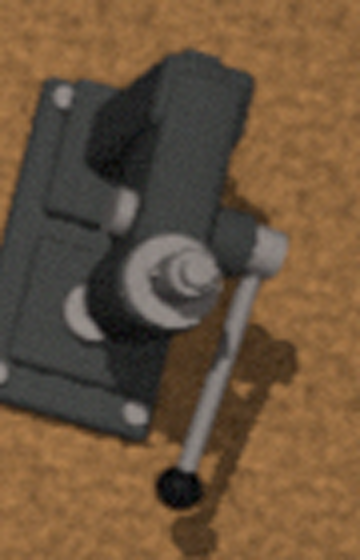

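```bash
python3 - <<'E'
from h import *
np.set_printoptions(precision=4,suppress=True)
for n in("top","scene"):
    c=camera_info(n); d=np.load(f"pics/{n}0d.npy"); P=pts(c,d)
    roi=(abs(P[...,0]-.56)<.12)&(abs(P[...,1]+.3)<.12)
    for a,b in((.181,.189),(.19,.209),(.211,.217),(.219,.229)):
        m=roi&(P[...,2]>a)&(P[...,2]<b)
        if m.sum()>4:
            q=P[m][:,:2].astype(np.float32); (cx,cy),r=cv2.minEnclosingCircle(q)
            print(n,a,m.sum(),np.median(P[m],0),q.min(0),q.max(0),"circ",cx,cy,r)
# fuse
    m=(P[...,0]>.4)&(P[...,0]<.66)&(P[...,1]>.05)&(P[...,1]<.42)&(P[...,2]>.012)&(P[...,2]<.08)
    k,l,s,ce=cv2.connectedComponentsWithStats((m).astype(np.uint8))
    m2=(abs(P[...,0]-.54)<.04)&(abs(P[...,1]-.336)<.04)&(P[...,2]>.042)&(P[...,2]<.051)
    print(n,"cap",m2.sum(),P[m2].mean(0),P[m2].min(0),P[m2].max(0))
E
```

```text
top 0.181 252 [ 0.5303 -0.2594  0.1859] [ 0.5109 -0.2966] [ 0.5642 -0.2409] circ 0.5370094776153564 -0.2684515714645386 0.028685545548796654
top 0.19 46 [ 0.532  -0.2567  0.2022] [ 0.5107 -0.2872] [ 0.5506 -0.2488] circ 0.5315190553665161 -0.2652880549430847 0.022067876532673836
top 0.211 69 [ 0.5352 -0.2631  0.2148] [ 0.5237 -0.2819] [ 0.5518 -0.2534] circ 0.5375770926475525 -0.26844969391822815 0.015137883834540844
top 0.219 52 [ 0.5368 -0.2675  0.2243] [ 0.5292 -0.2765] [ 0.5459 -0.255 ] circ 0.5389703512191772 -0.265720009803772 0.011079036630690098
top cap 252 [0.5423 0.335  0.0468] [0.5194 0.3109 0.042 ] [0.5667 0.3609 0.0509]
scene 0.181 82 [ 0.5448 -0.2532  0.1831] [ 0.5105 -0.2925] [ 0.5648 -0.235 ] circ 0.5369564294815063 -0.2622947096824646 0.0317118838429451
scene 0.19 64 [ 0.5426 -0.2558  0.1994] [ 0.5228 -0.2706] [ 0.5524 -0.2415] circ 0.5391737818717957 -0.25790318846702576 0.01667296700179577
scene 0.211 18 [ 0.5393 -0.2583  0.2127] [ 0.5246 -0.2698] [ 0.548 -0.253] circ 0.5370906591415405 -0.26261892914772034 0.012651346623897552
scene 0.219 12 [ 0.5362 -0.2667  0.2203] [ 0.5291 -0.2722] [ 0.545  -0.2569] circ 0.5363075733184814 -0.26496097445487976 0.008932108990848064
scene cap 236 [0.5437 0.3401 0.0443] [0.5183 0.315  0.0421] [0.5678 0.3669 0.0487]
```

The cap is at about (0.543, 0.336), and the neck at about (0.537, -0.267) with its shoulder at 0.185. I'll move above the cap and refine with the wrist camera.

```bash
cat >> h.py <<'E'
def plan(target,yawdeg=None):
    s=sense(); T=R.from_quat(s["tool_rot"]); Y=T.apply([0,1,0]); yaw=np.degrees(np.arctan2(Y[1],Y[0]))
    dl=T.inv().apply(np.asarray(target)-s["tcp_pos"])*10
    print("t %.2f tcp %s yaw %.2f q6 %.3f F %s gap %.3f"%(s["t"],np.round(s["tcp_pos"],4),yaw,s["q"][5],np.round(s["force"],1),s["finger_gap"]))
    tz=T.apply([0,0,1]); print("tilt z",np.round(tz,4))
    print("shift",np.round(dl,4))
    if yawdeg is not None:
        g=R.from_euler('z',yawdeg,degrees=True).as_matrix()@np.array([[0,1,0],[1,0,0],[0,0,-1.]])@np.eye(3)
        g=np.column_stack([np.cross([np.cos(np.radians(yawdeg)),np.sin(np.radians(yawdeg)),0],[0,0,-1]),[np.cos(np.radians(yawdeg)),np.sin(np.radians(yawdeg)),0],[0,0,-1]])
        print("turn",np.round((T.inv()*R.from_matrix(g)).as_rotvec()/(2*np.pi),4))
E
python3 -c "
from h import *
plan([.543,.336,.21],0)"
```

```text
t 0.10 tcp [0.1831 0.5969 0.2304] yaw 72.94 q6 -0.178 F [ 0.4 -0.5 -0.4] gap 1.002
tilt z [-9.0e-04 -1.7e-03 -1.0e+00]
shift [-4.2063 -1.4376  0.2059]
turn [-3.000e-04  2.000e-04  2.026e-01]
```

```bash
python3 -m inch '[[-1,[-0.5,-0.17,0],[0,0,0]],[-1,[-1,-0.34,0],[0,0,0]],[-1,[-1,-0.34,0],[0,0,0]]]'
python3 -m inch '[[-1,[-0.5,-0.17,0],[0,0,0]],[-1,[-1,-0.34,0],[0,0,0]],[-1,[-1,-0.34,0],[0,0,0]]]'
python3 -m inch '[[-1,[-0.5,-0.17,0],[0,0,0]],[-1,[-1,-0.34,0],[0,0,0]],[-1,[-1,-0.34,0],[0,0,0]]]'
python3 -m inch '[[-1,[-0.5,-0.2,0],[0,0,0.02]],[-1,[-1,-0.34,0],[0,0,0.04]],[-1,[-1,-0.4,0.2],[0,0,0.06]],[-1,[-1,-0.4,0.2],[0,0,0.08]],[-1,[-1,-0.4,0.2],[0,0,0.1]],[-1,[-1,-0.4,0.2],[0,0,0.12]],[-1,[-1,-0.4,0.2],[0,0,0.14]],[-1,[-1,-0.4,0.2],[0,0,0.16]],[-1,[-1,-0.4,0.2],[0,0,0.18]],[-1,[-1,-0.4,0.2],[0,0,0.2026]],[-1,[-1,-0.4,0.2],[0,0,0.2026]],[-1,[-1,-0.4,0.2],[0,0,0.2026]]]'
python3 - <<'E'
from h import *
plan([.543,.336,.21],0)
c=camera_info("wrist");p,d=snapshot("wrist"); cv2.imwrite("pics/w1.png",p); np.save("pics/w1d.npy",d); print(c)
E
```

```text
t: 0.4
tcp_pos: [0.2727, 0.5328, 0.2308]
tool_rot: [0.151, 0.989, -0.001, 0.001]
force: [-0.2, 0.1, 0.6]
finger_gap: 0.998
t: 0.7
tcp_pos: [0.3586, 0.4713, 0.231]
tool_rot: [0.151, 0.989, -0.0, 0.001]
force: [0.0, 0.2, 0.6]
finger_gap: 1.002
t: 1.0
tcp_pos: [0.4442, 0.4097, 0.2311]
tool_rot: [0.151, 0.989, -0.0, 0.001]
force: [0.1, 0.3, 0.4]
finger_gap: 0.999
t: 2.2
tcp_pos: [0.5232, 0.3452, 0.2111]
tool_rot: [0.706, 0.708, -0.0, -0.0]
force: [-0.2, 0.1, 1.1]
finger_gap: 0.998
t 2.20 tcp [0.5232 0.3452 0.2111] yaw 0.22 q6 0.401 F [-0.2  0.1  1.1] gap 0.998
tilt z [-9.e-04  1.e-04 -1.e+00]
shift [-0.0927  0.1976  0.0106]
turn [-0.0001 -0.      0.0006]
{'K': array([[292.78068513,   0.        , 258.31602863],
       [  0.        , 292.78068513, 194.87007981],
       [  0.        ,   0.        ,   1.        ]]), 'origin': array([0.52371286, 0.42201803, 0.35406703]), 'orientation': array([ 9.88545636e-01,  2.04186079e-03, -3.03782002e-04,  1.50908132e-01])}
```

View pics/w1.png

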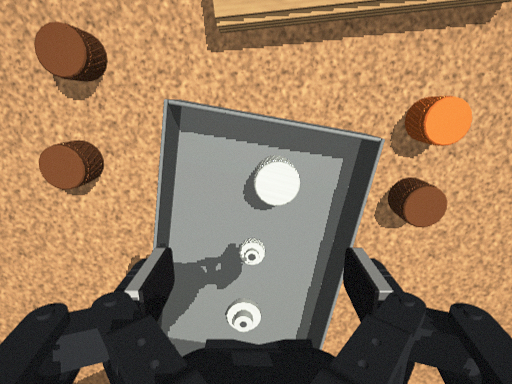

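The wrist view shows the cap at about (277,182), with clear space on both sides along the jaw direction. I'll fit its top face.

```bash
python3 - <<'E'
from h import *
c=camera_info("wrist"); p=cv2.imread("pics/w1.png"); d=np.load("pics/w1d.npy")
P=pts(c,d); m=(abs(P[...,2]-.046)<.006)&(np.hypot(P[...,0]-.543,P[...,1]-.336)<.04)
(cx,cy),r=cv2.minEnclosingCircle(P[m][:,:2].astype(np.float32)); print("depth",P[m].mean(0),cx,cy,r)
g=p.min(2); roi=np.zeros_like(g); roi[145:220,240:315]=1
for th in(215,235,250):
    mm=((g>=th)&(roi>0)).astype(np.uint8); cs,_=cv2.findContours(mm,0,1); k=max(cs,key=cv2.contourArea); e=cv2.fitEllipse(k); print(th,e,ray(c,*e[0],.046))
plan([.543,.336,.008],0)
E
```

```text
depth [0.54401563 0.33939824 0.04606858] 0.5441038012504578 0.3385787606239319 0.02527233026921749
215 ((277.27386474609375, 182.80743408203125), (41.97187042236328, 43.764991760253906), 56.32606506347656) [0.54453509 0.33935421 0.046     ]
235 ((277.2143859863281, 183.07760620117188), (40.300655364990234, 42.702545166015625), 63.16659927368164) [0.54447722 0.3390497  0.046     ]Traceback (most recent call last):
  File "<stdin>", line 7, in <module>
cv2.error: OpenCV(4.12.0) /io/opencv/modules/imgproc/src/shapedescr.cpp:361: error: (-201:Incorrect size of input array) There should be at least 5 points to fit the ellipse in function 'fitEllipseNoDirect'
```

```bash
python3 -m inch '[[-1,[-0.067,0.211,0.3],[0,0,0]],[-1,[-0.067,0.211,0.7],[0,0,0]],[-1,[-0.067,0.211,1],[0,0,0]],[-1,[-0.067,0.211,1],[0,0,0]],[-1,[-0.067,0.211,1],[0,0,0]],[-1,[-0.067,0.211,1],[0,0,0]]]' 60
python3 -c "
from h import *
plan([.5443,.3385,.009],0)"
```

```text
t: 2.85
tcp_pos: [0.5465, 0.3384, 0.1133]
tool_rot: [0.707, 0.707, 0.002, 0.001]
force: [0.6, 0.1, -0.0]
finger_gap: 1.003
t 2.85 tcp [0.5465 0.3384 0.1133] yaw 0.04 q6 0.380 F [ 0.6  0.1 -0. ] gap 1.003
tilt z [ 0.0035  0.0015 -1.    ]
shift [-8.000e-04 -2.560e-02  1.043e+00]
turn [ 0.0006 -0.0002  0.0001]
```

```bash
python3 -m inch '[[-1,[0,-0.02,0.3],[0,0,0]],[-1,[0,-0.02,0.6],[0,0,0]],[-1,[0,-0.02,0.8],[0,0,0]],[-1,[0,-0.02,0.95],[0,0,0]],[-1,[0,-0.02,1],[0,0,0]],[-1,[0,-0.02,1],[0,0,0]],[-1,[0,-0.02,1],[0,0,0]]]' 60
python3 - <<'E'
from h import *
plan([.5443,.3385,.009],0)
p,d=snapshot("wrist"); cv2.imwrite("pics/w2.png",p)
E
```

```text
t: 3.55
tcp_pos: [0.5442, 0.3381, 0.0127]
tool_rot: [0.707, 0.707, 0.001, 0.001]
force: [-0.3, 0.4, 0.5]
finger_gap: 0.997
t 3.55 tcp [0.5442 0.3381 0.0127] yaw 0.01 q6 0.382 F [-0.3  0.4  0.5] gap 0.997
tilt z [ 2.4e-03  9.0e-04 -1.0e+00]
shift [0.0038 0.0009 0.0365]
turn [ 0.0004 -0.0002  0.    ]
```

View pics/w2.png

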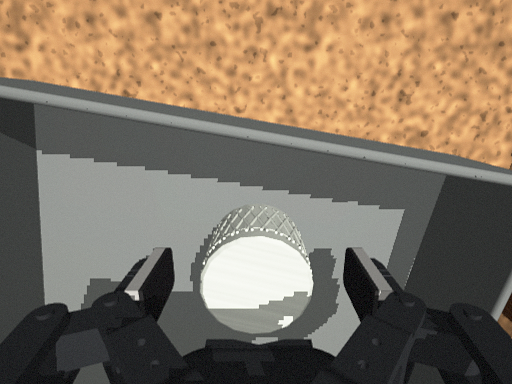

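The cap is centred between the fingers at (258,285). I'll lower 3 mm and close.

```bash
python3 -m inch '[[-1,[0,0,0.03],[0,0,0]],[-1,[0,0,0.03],[0,0,0]],[0,[0,0,0.03],[0,0,0]],[1,[0,0,0.03],[0,0,0]],[1,[0,0,0.03],[0,0,0]],[1,[0,0,0.03],[0,0,0]],[1,[0,0,0.03],[0,0,0]],[1,[0,0,0.03],[0,0,0]],[1,[0,0,0.03],[0,0,0]],[1,[0,0,0.03],[0,0,0]],[1,[0,0,0.03],[0,0,0]],[1,[0,0,0.03],[0,0,0]]]' 70
python3 -c "
from h import *
plan([.5443,.3385,.109],0)"
```

```text
t: 4.8
tcp_pos: [0.5435, 0.3378, 0.0088]
tool_rot: [0.707, 0.707, 0.0, 0.0]
force: [0.0, -0.1, 5.8]
finger_gap: 0.57
t 4.80 tcp [0.5435 0.3378 0.0088] yaw 0.00 q6 0.382 F [ 0.  -0.1  5.8] gap 0.570
tilt z [ 7.e-04  4.e-04 -1.e+00]
shift [ 0.0071  0.0087 -1.002 ]
turn [ 0.0001 -0.0001  0.    ]
```

```bash
python3 -m inch '[[1,[0,0,-0.2],[0,0,0]],[1,[0,0,-0.5],[0,0,0]],[1,[0,0,-0.8],[0,0,0]],[1,[0,0,-1],[0,0,0]],[1,[0,0,-1],[0,0,0]],[1,[0,0,-1],[0,0,0]]]'
python3 -m inch '[[1,[0,0,-0.3],[0,0,0]],[1,[0,0,-0.7],[0,0,0]],[1,[0,0,-1],[0,0,0]],[1,[0,0,-1],[0,0,0]],[1,[0,0,-1],[0,0,0]]]'
python3 - <<'E'
from h import *
plan([.537,-.267,.25],0)
print(sense()["q"])
p,d=snapshot("scene"); cv2.imwrite("pics/s3.png",p)
p,d=snapshot("wrist"); cv2.imwrite("pics/w3.png",p)
E
```

```text
t: 5.4
tcp_pos: [0.5425, 0.3373, 0.1073]
tool_rot: [0.707, 0.707, -0.001, -0.0]
force: [0.1, 0.9, -3.3]
finger_gap: 0.57
t: 5.9
tcp_pos: [0.5422, 0.3372, 0.2065]
tool_rot: [0.707, 0.707, -0.001, -0.001]
force: [-1.1, -0.4, -3.2]
finger_gap: 0.571
t 5.90 tcp [0.5422 0.3372 0.2065] yaw 0.00 q6 0.382 F [-1.1 -0.4 -3.2] gap 0.571
tilt z [-0.0027 -0.0011 -1.    ]
shift [-6.043  -0.0536 -0.4283]
turn [-0.0004  0.0002  0.    ]
[ 3.81723779e-01  5.74046995e-01  1.41955274e+00 -5.43408986e-05
  1.15090394e+00  3.81717994e-01]
```

View pics/s3.png

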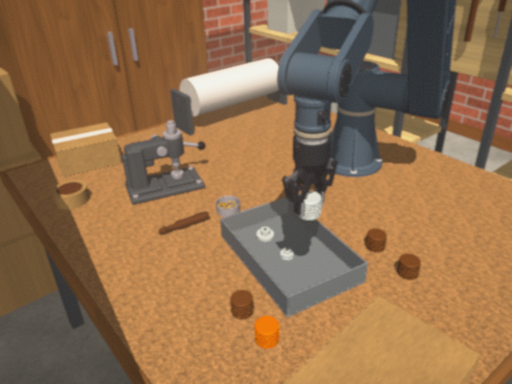

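View pics/w3.png

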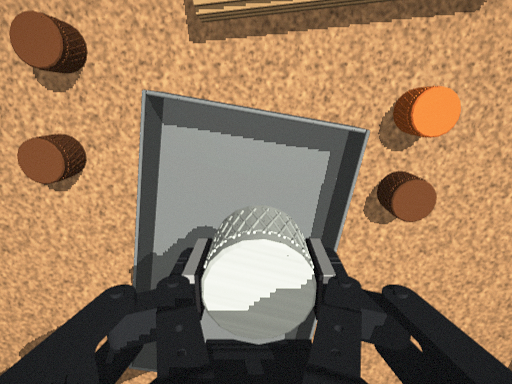

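The cap is lifted: the scene shows it in the fingers at (310,205), and the bin now holds only the nut and die. I'll carry it towards the press.

```bash

python3 -m inch '[[1,[-0.3,0,-0.3],[0,0,0]],[1,[-0.65,0,-0.5],[0,0,0]],[1,[-1,0,-0.8],[0,0,0]],[1,[-1,0,-0.8],[0,0,0]]]'
python3 -m inch '[[1,[-0.35,-0.05,0],[0,0,0]],[1,[-0.7,-0.1,0],[0,0,0]],[1,[-1,-0.15,0],[0,0,0]],[1,[-1,-0.15,0],[0,0,0]]]'
python3 -m inch '[[1,[-0.35,-0.05,0],[0,0,0]],[1,[-0.7,-0.1,0],[0,0,0]],[1,[-1,-0.15,0],[0,0,0]],[1,[-1,-0.15,0],[0,0,0]]]'
python3 -m inch '[[1,[-0.35,-0.05,0],[0,0,0]],[1,[-0.7,-0.1,0],[0,0,0]],[1,[-1,-0.15,0],[0,0,0]],[1,[-1,-0.15,0],[0,0,0]]]'
python3 -c "
from h import *
plan([.466,-.21,.29],-128)
print(sense()['q'])"
```

```text
t: 6.4
tcp_pos: [0.5448, 0.2343, 0.29]
tool_rot: [0.708, 0.706, 0.001, 0.002]
force: [0.3, 0.9, -2.1]
finger_gap: 0.571
t: 6.8
tcp_pos: [0.5263, 0.135, 0.2857]
tool_rot: [0.708, 0.706, -0.003, -0.002]
force: [0.1, -0.7, -2.7]
finger_gap: 0.569
t: 7.2
tcp_pos: [0.5123, 0.0358, 0.2863]
tool_rot: [0.708, 0.706, -0.001, -0.001]
force: [-0.1, 1.2, -2.1]
finger_gap: 0.571
t: 7.6
tcp_pos: [0.4981, -0.064, 0.2868]
tool_rot: [0.708, 0.706, -0.001, -0.001]
force: [-0.2, 0.1, -1.7]
finger_gap: 0.574
t 7.60 tcp [ 0.4981 -0.064   0.2868] yaw -0.18 q6 -0.347 F [-0.2  0.1 -1.7] gap 0.574
tilt z [-2.1e-03  2.0e-04 -1.0e+00]
shift [-1.4612 -0.3164 -0.0312]
turn [-2.000e-04  4.000e-04  3.551e-01]
[-3.50319551e-01  2.94401157e-01  1.66296181e+00 -5.58547011e-04
  1.18625575e+00 -3.47010252e-01]
```

```bash

python3 -m inch '[[1,[-0.25,-0.1,0],[0,0,0.02]],[1,[-0.5,-0.2,0],[0,0,0.04]],[1,[-0.75,-0.3,0],[0,0,0.06]],[1,[-1,-0.3,0],[0,0,0.08]],[1,[-1,-0.3,0],[0,0,0.1]],[1,[-1,-0.3,0],[0,0,0.12]],[1,[-1,-0.3,0],[0,0,0.14]],[1,[-1,-0.3,0],[0,0,0.16]],[1,[-1,-0.3,0],[0,0,0.18]],[1,[-1,-0.3,0],[0,0,0.2]],[1,[-1,-0.3,0],[0,0,0.22]],[1,[-1,-0.3,0],[0,0,0.24]],[1,[-1,-0.3,0],[0,0,0.26]],[1,[-1,-0.3,0],[0,0,0.28]],[1,[-1,-0.3,0],[0,0,0.3]],[1,[-1,-0.3,0],[0,0,0.32]],[1,[-1,-0.3,0],[0,0,0.34]],[1,[-1,-0.3,0],[0,0,0.355]],[1,[-1,-0.3,0],[0,0,0.355]],[1,[-1,-0.3,0],[0,0,0.355]]]'
python3 - <<'E'
from h import *
plan([.466,-.21,.29],-128)
c=camera_info("wrist"); p,d=snapshot("wrist"); cv2.imwrite("pics/w4.png",p); np.save("pics/w4d.npy",d); print(c["origin"],c["orientation"]); print(proj(c,[.537,-.267,.215]),sense()["q"])
E
```

```text
t: 9.6
tcp_pos: [0.4685, -0.161, 0.2875]
tool_rot: [0.947, -0.322, -0.001, -0.001]
force: [-0.6, -0.1, -2.9]
finger_gap: 0.572
t 9.60 tcp [ 0.4685 -0.161   0.2875] yaw -127.62 q6 1.670 F [-0.6 -0.1 -2.9] gap 0.572
tilt z [-0.0011  0.0015 -1.    ]
shift [ 0.2794  0.403  -0.0258]
turn [-0.0001  0.0003  0.0011]
[ 0.5299428  -0.20769958  0.43035188] [-0.43634674  0.88670412  0.13738445 -0.06695405]
(np.float64(323.5548369603714), np.float64(35.483527752653515)) [-5.57927162e-01  2.83076641e-01  1.67761209e+00  5.36940461e-04
  1.18222641e+00  1.66969257e+00]
```

View pics/w4.png

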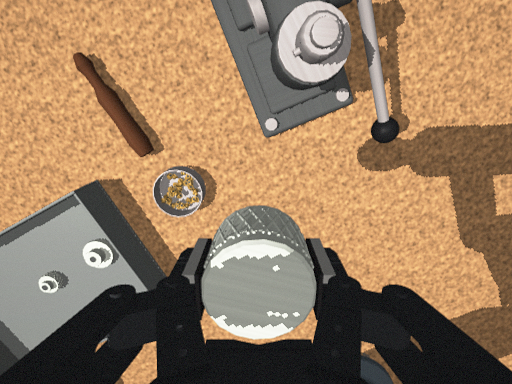

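The neck shows at (323,35) with its shoulder around it, and one pin end seems to stick out at (302,50). I'll move closer for a better view.

```bash

python3 -m inch '[[1,[0.1,0.2,0],[0,0,0]],[1,[0.2,0.4,0],[0,0,0]],[1,[0.2,0.4,0],[0,0,0]],[1,[0.2,0.4,0],[0,0,0]],[1,[0.2,0.4,0],[0,0,0]]]'
python3 - <<'E'
from h import *
c=camera_info("wrist"); p,d=snapshot("wrist"); cv2.imwrite("pics/w5.png",p); np.save("pics/w5d.npy",d); print(c["origin"],c["orientation"].tolist()); u,v=proj(c,[.537,-.267,.215]); print(u,v); u=int(u);v=int(v)
v0=max(0,v-60);cv2.imwrite("pics/w5c.png",cv2.resize(p[v0:v+60,u-60:u+60],None,fx=5,fy=5,interpolation=cv2.INTER_CUBIC)); print(v0,u-60)
P=pts(c,d)
roi=np.hypot(P[...,0]-.537,P[...,1]+.267)<.045
for a,b in((.180,.190),(.211,.217),(.219,.229)):
    m=roi&(P[...,2]>a)&(P[...,2]<b); q=P[m][:,:2].astype(np.float32); print(a,m.sum(),P[m].mean(0),cv2.minEnclosingCircle(q))
s=sense(); print(s["tcp_pos"])
E
```

```text
t: 10.15
tcp_pos: [0.4594, -0.2053, 0.2881]
tool_rot: [0.946, -0.324, -0.0, -0.0]
force: [0.4, 0.9, -2.4]
finger_gap: 0.568
[ 0.52067659 -0.25209264  0.43101122] [-0.43528371101771335, 0.8872926262469222, 0.13713752690889536, -0.06658216761115293]
261.34244845129666 68.40654696249635
8 201
0.18 2623 [ 0.53786941 -0.26682891  0.1852958 ] ((0.5386416912078857, -0.2672322988510132), 0.028058093041181564)
0.211 920 [ 0.53788288 -0.26682656  0.21450552] ((0.538311243057251, -0.26708006858825684), 0.014904908835887909)
0.219 617 [ 0.53821858 -0.26707645  0.22320091] ((0.5382336974143982, -0.2671845853328705), 0.009002494625747204)
[ 0.4594324  -0.2052736   0.28814764]
```

View pics/w5c.png

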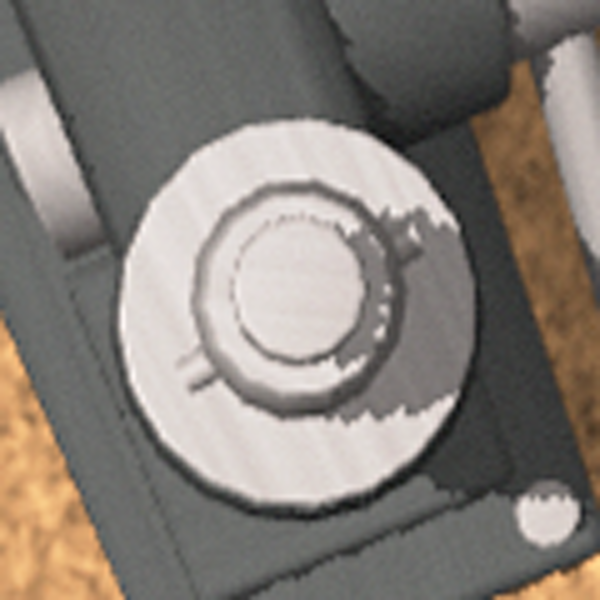

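```bash
python3 - <<'E'
from h import *
c=camera_info("wrist"); p=cv2.imread("pics/w5.png"); d=np.load("pics/w5d.npy"); P=pts(c,d)
s=sense(); T=R.from_quat(s["tool_rot"]); Q=T.inv().apply((P-s["tcp_pos"]).reshape(-1,3)).reshape(P.shape)
m=np.zeros(d.shape,bool); m[235:345,200:316]=1
# cap top plane: z tool
zz=Q[...,2][m&(np.hypot(Q[...,0],Q[...,1])<.015)]; z0=np.median(zz); print("top z tool",z0,zz.std())
mm=m&(abs(Q[...,2]-z0)<.0025)&(np.hypot(Q[...,0],Q[...,1])<.035)
print(mm.sum(),Q[mm].mean(0),cv2.minEnclosingCircle(Q[mm][:,:2].astype(np.float32)))
q=Q[mm]; A=np.c_[q[:,:2],np.ones(len(q))]; print("tilt",np.linalg.lstsq(A,q[:,2],rcond=None)[0])
cv2.imwrite("pics/w5m.png",mm.astype(np.uint8)*255)
yy,xx=np.nonzero(mm); print(xx.min(),xx.max(),yy.min(),yy.max())
E
```

```text
top z tool -0.037732121896288134 0.010308826919466343
9216 [ 0.00230417 -0.00080427 -0.03755187] ((0.00023984057770576328, -0.0007073896704241633), 0.026780299842357635)
tilt [ 0.00720734  0.00019996 -0.03756832]
200 315 237 338
```

```bash
python3 - <<'E'
from h import *
c=camera_info("wrist"); d=np.load("pics/w5d.npy"); P=pts(c,d)
s=sense(); T=R.from_quat(s["tool_rot"]); Q=T.inv().apply((P-s["tcp_pos"]).reshape(-1,3)).reshape(P.shape)
mm=np.zeros(d.shape,bool); mm[225:350,195:320]=1
mm&=(abs(Q[...,2]+.0376)<.0012)&(np.hypot(Q[...,0],Q[...,1])<.035)
for x in np.arange(-.026,.029,.003):
    k=mm&(abs(Q[...,0]-x)<.0007); 
    if k.sum(): y=Q[k][:,1]; print("%.3f %.4f %.4f  mid %.4f  half %.4f  exp0 %.4f"%(x,y.min(),y.max(),(y.min()+y.max())/2,(y.max()-y.min())/2,np.sqrt(max(0,.025**2-x*x))))
print(camera_info("wrist")["origin"]-c["origin"])
E
```

```text
-0.023 -0.0071 0.0059  mid -0.0006  half 0.0065  exp0 0.0098
-0.020 -0.0138 0.0120  mid -0.0009  half 0.0129  exp0 0.0150
-0.017 -0.0181 0.0163  mid -0.0009  half 0.0172  exp0 0.0183
-0.014 -0.0205 0.0189  mid -0.0008  half 0.0197  exp0 0.0207
-0.011 -0.0251 0.0210  mid -0.0020  half 0.0231  exp0 0.0224
-0.008 -0.0251 0.0239  mid -0.0006  half 0.0245  exp0 0.0237
-0.005 -0.0252 0.0240  mid -0.0006  half 0.0246  exp0 0.0245
-0.002 -0.0249 0.0238  mid -0.0006  half 0.0244  exp0 0.0249
0.001 -0.0250 0.0238  mid -0.0006  half 0.0244  exp0 0.0250
0.004 -0.0250 0.0239  mid -0.0006  half 0.0244  exp0 0.0247
0.007 -0.0249 0.0238  mid -0.0006  half 0.0244  exp0 0.0240
0.010 -0.0251 0.0238  mid -0.0006  half 0.0244  exp0 0.0229
0.013 -0.0219 0.0206  mid -0.0006  half 0.0212  exp0 0.0214
0.016 -0.0196 0.0180  mid -0.0008  half 0.0188  exp0 0.0192
0.019 -0.0166 0.0166  mid 0.0000  half 0.0166  exp0 0.0162
0.022 -0.0137 0.0112  mid -0.0013  half 0.0125  exp0 0.0119
0.025 -0.0080 0.0044  mid -0.0018  half 0.0062  exp0 0.0000
[0. 0. 0.]
```

```bash
python3 - <<'E'
import cv2
p=cv2.imread("pics/w5.png")[190:384,150:370]; cv2.imwrite("pics/w5g.png",cv2.resize(p,None,fx=3.6,fy=3,interpolation=cv2.INTER_CUBIC))
E
```

```text
(no output)
```

View pics/w5g.png

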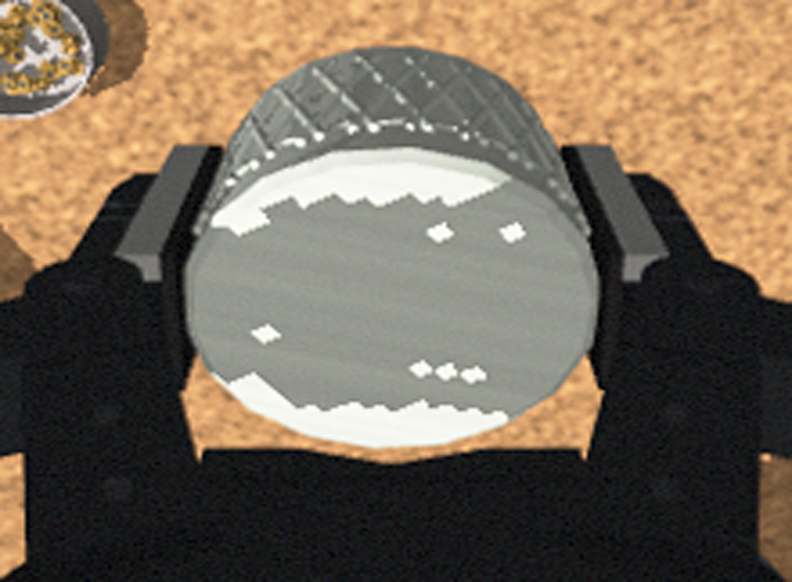

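The neck axis is at (0.5384, -0.2671), and shoulder, neck and plunger circles agree. The cap sits about 0.8 mm off along tool x in the grip, with its rim 4–5 mm past the TCP. I'll go over the neck now.

```bash
python3 -c "
from h import *
plan([.5373,-.2672,.25],-128)"
```

```text
t 10.20 tcp [ 0.4594 -0.2053  0.2881] yaw -127.74 q6 1.586 F [ 0.7  0.4 -2.2] gap 0.575
tilt z [-3.e-04  8.e-04 -1.e+00]
shift [0.9951 0.0133 0.3807]
turn [-0.0001  0.0001  0.0007]
```

```bash
python3 -m inch '[[1,[0.3,0,0],[0,0,0]],[1,[0.65,0,0],[0,0,0]],[1,[0.9,0.013,0.1],[0,0,0]],[1,[0.995,0.013,0.3],[0,0,0]],[1,[0.995,0.013,0.38],[0,0,0]],[1,[0.995,0.013,0.38],[0,0,0]],[1,[0.995,0.013,0.38],[0,0,0]],[1,[0.995,0.013,0.38],[0,0,0]]]'
python3 - <<'E'
from h import *
plan([.5373,-.2672,.21],-128)
s=sense();T=R.from_quat(s["tool_rot"]);print("cap est",s["tcp_pos"]+T.apply([.0008,-.0007,.0045]))
p,d=snapshot("scene"); cv2.imwrite("pics/s6.png",cv2.resize(p[80:220,80:260],None,fx=4,fy=4,interpolation=cv2.INTER_CUBIC))
E
```

```text
t: 11.0
tcp_pos: [0.5373, -0.2678, 0.2514]
tool_rot: [0.946, -0.324, 0.001, 0.0]
force: [-1.1, -0.7, -2.3]
finger_gap: 0.569
t 11.00 tcp [ 0.5373 -0.2678  0.2514] yaw -127.77 q6 1.582 F [-1.1 -0.7 -2.3] gap 0.569
tilt z [ 1.1e-03 -8.0e-04 -1.0e+00]
shift [-0.0044 -0.0047  0.4143]
turn [-0.     -0.0002  0.0006]
cap est [ 0.53838023 -0.26775073  0.24693275]
```

View pics/s6.png

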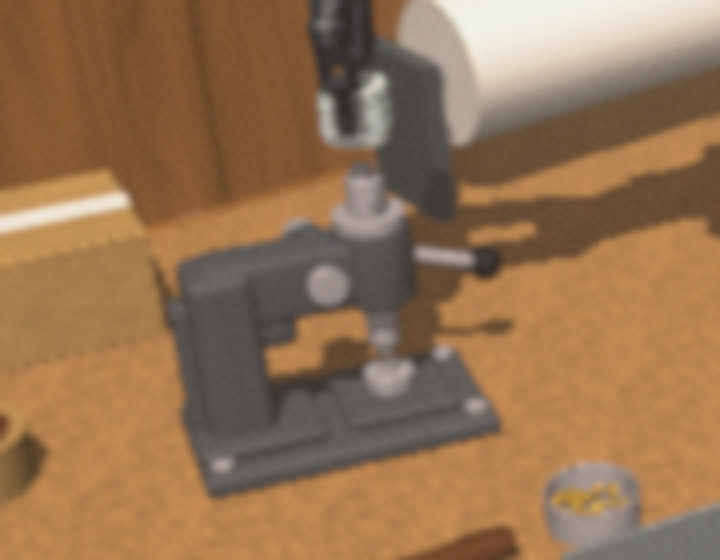

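The cap hangs over the neck. I'll descend gently and watch the force.

```bash
python3 -m inch '[[1,[-0.004,-0.004,0.1],[0,0,0]],[1,[-0.004,-0.004,0.2],[0,0,0]],[1,[-0.004,-0.004,0.3],[0,0,0]],[1,[-0.004,-0.004,0.36],[0,0,0]],[1,[-0.004,-0.004,0.38],[0,0,0]],[1,[-0.004,-0.004,0.4],[0,0,0]],[1,[-0.004,-0.004,0.4],[0,0,0]],[1,[-0.004,-0.004,0.4],[0,0,0]]]'
python3 -m inch '[[1,[0,0,0.02],[0,0,0]],[1,[0,0,0.04],[0,0,0]],[1,[0,0,0.04],[0,0,0]],[1,[0,0,0.04],[0,0,0]]]'
python3 -c "
from h import *
plan([.5373,-.2672,.206],-128); print(sense()['ft_torque'])"
```

```text
t: 11.85
tcp_pos: [0.5373, -0.2677, 0.2105]
tool_rot: [0.946, -0.324, 0.0, 0.0]
force: [-0.6, -1.1, -2.3]
finger_gap: 0.569
t: 12.25
tcp_pos: [0.5372, -0.2676, 0.2063]
tool_rot: [0.946, -0.324, -0.0, -0.0]
force: [-0.3, 0.5, -1.5]
finger_gap: 0.566
t 12.25 tcp [ 0.5372 -0.2676  0.2063] yaw -127.80 q6 1.582 F [-0.3  0.5 -1.5] gap 0.566
tilt z [-1.e-04  0.e+00 -1.e+00]
shift [-0.0019 -0.0042  0.0032]
turn [0.     0.     0.0006]
[ 0.0188648  -0.06170831  0.01127975]
```

```bash
python3 -m inch '[[1,[0,0,0.01],[0,0,0]],[1,[0,0,0.02],[0,0,0]],[1,[0,0,0.02],[0,0,0]],[1,[0,0,0.02],[0,0,0]]]'
python3 -c "
from h import *
plan([.5373,-.2672,.206],-128); print(sense()['ft_torque'])"
```

```text
t: 12.65
tcp_pos: [0.5373, -0.2677, 0.2058]
tool_rot: [0.946, -0.324, 0.0, 0.0]
force: [-1.9, 1.3, 6.9]
finger_gap: 0.571
t 12.65 tcp [ 0.5373 -0.2677  0.2058] yaw -127.79 q6 1.582 F [-1.9  1.3  6.9] gap 0.571
tilt z [ 7.e-04 -7.e-04 -1.e+00]
shift [-0.003  -0.0039 -0.0016]
turn [ 0.     -0.0001  0.0006]
[ 0.29138991  0.34547786 -0.04257039]
```

Contact came at TCP z 0.2058, with the cap resting on the pin at about 9 N. Home should be near 0.1893. I'll turn in small steps and watch for a drop.

```bash
python3 -m inch '[[1,[0,0,0],[0,0,-0.01]],[1,[0,0.001,0],[0,0,-0.02]],[1,[0,0.0015,0],[0,0,-0.03]],[1,[0,0.002,0],[0,0,-0.04]]]'
python3 -m inch '[[1,[0,0,0],[0,0,-0.01]],[1,[0,0.001,0],[0,0,-0.02]],[1,[0,0.0015,0],[0,0,-0.03]],[1,[0,0.002,0],[0,0,-0.04]]]'
python3 -c "
from h import *
plan([.5373,-.2672,.206],-128); print(sense()['ft_torque'])"
```

```text
t: 13.05
tcp_pos: [0.5387, -0.2682, 0.206]
tool_rot: [0.979, -0.202, 0.002, 0.0]
force: [0.4, 0.4, 4.3]
finger_gap: 0.568
t: 13.45
tcp_pos: [0.5389, -0.268, 0.2058]
tool_rot: [0.997, -0.078, 0.002, 0.0]
force: [1.3, 2.0, 3.8]
finger_gap: 0.567
t 13.45 tcp [ 0.5389 -0.268   0.2058] yaw -98.91 q6 1.077 F [1.3 2.  3.8] gap 0.567
tilt z [ 5.e-03 -7.e-04 -1.e+00]
shift [-0.0169 -0.0058 -0.0017]
turn [-0.0002 -0.0008  0.0808]
[ 0.4480944  -0.38071055 -0.06864794]
```

```bash
python3 -m inch '[[1,[-0.01,0,0.004],[0,0,-0.01]],[1,[-0.01,0,0.004],[0,0,-0.02]],[1,[-0.01,0,0.004],[0,0,-0.03]],[1,[-0.01,0.001,0.004],[0,0,-0.04]]]'
python3 -c "
from h import *
plan([.5373,-.2672,.206],-128); print(sense()['ft_torque'])"
python3 -m inch '[[1,[0,0,0],[0,0,-0.01]],[1,[0,0.001,0],[0,0,-0.02]],[1,[0,0.0015,0],[0,0,-0.03]],[1,[0,0.002,0],[0,0,-0.04]]]'
python3 -c "
from h import *
plan([.5373,-.2672,.206],-128); print(sense()['ft_torque'])"
```

```text
t: 13.85
tcp_pos: [0.5372, -0.2682, 0.2042]
tool_rot: [0.999, 0.048, 0.001, 0.0]
force: [1.9, 0.3, -1.8]
finger_gap: 0.568
t 13.85 tcp [ 0.5372 -0.2682  0.2042] yaw -84.47 q6 0.824 F [ 1.9  0.3 -1.8] gap 0.568
tilt z [ 2.9e-03 -8.0e-04 -1.0e+00]
shift [ 0.0021 -0.0095 -0.0176]
turn [-0.     -0.0005  0.1209]
[ 0.02212352 -0.378221   -0.05277657]
t: 14.25
tcp_pos: [0.5382, -0.2685, 0.2044]
tool_rot: [0.985, 0.172, 0.003, 0.001]
force: [1.9, 1.2, 3.1]
finger_gap: 0.569
t 14.25 tcp [ 0.5382 -0.2685  0.2044] yaw -70.19 q6 0.574 F [1.9 1.2 3.1] gap 0.569
tilt z [ 5.4e-03 -8.0e-04 -1.0e+00]
shift [-0.0039 -0.0155 -0.0161]
turn [-0.     -0.0009  0.1606]
[ 0.28614813 -0.2195695  -0.1702044 ]
```

It dropped about 1.6 mm around yaw -84° and now shows torque against the keyway wall. I'll turn back a little and push.

```bash
python3 -m inch '[[1,[0,0.003,0],[0,0,0.01]],[1,[-0.002,0.005,0.01],[0,0,0.02]],[1,[-0.002,0.005,0.02],[0,0,0.02]],[1,[-0.002,0.005,0.03],[0,0,0.02]],[1,[-0.002,0.005,0.03],[0,0,0.02]]]'
python3 -c "
from h import *
plan([.5373,-.2672,.1893],-90); print(sense()['ft_torque'])"
```

```text
t: 14.75
tcp_pos: [0.5373, -0.2685, 0.2013]
tool_rot: [0.994, 0.11, 0.002, 0.0]
force: [4.7, 3.2, 0.5]
finger_gap: 0.572
t 14.75 tcp [ 0.5373 -0.2685  0.2013] yaw -77.37 q6 0.699 F [4.7 3.2 0.5] gap 0.572
tilt z [ 0.0031 -0.     -1.    ]
shift [ 0.0019 -0.0125  0.1201]
turn [ 0.0001 -0.0005  0.0351]
[ 0.51813111 -0.85492108 -0.04707475]
```

```bash
python3 -m inch '[[1,[0.001,-0.005,0.02],[0,0,0]],[1,[0.002,-0.01,0.04],[0,0,0]],[1,[0.002,-0.01,0.06],[0,0,0]],[1,[0.002,-0.01,0.06],[0,0,0]]]'
python3 -c "
from h import *
plan([.5376,-.2672,.1893],-77); print(sense()['ft_torque'])"
```

```text
t: 15.15
tcp_pos: [0.5372, -0.2683, 0.1954]
tool_rot: [0.994, 0.11, 0.001, 0.001]
force: [5.1, 1.5, 0.8]
finger_gap: 0.572
t 15.15 tcp [ 0.5372 -0.2683  0.1954] yaw -77.40 q6 0.701 F [5.1 1.5 0.8] gap 0.572
tilt z [ 0.003  -0.0016 -1.    ]
shift [ 0.0059 -0.0099  0.0612]
turn [ 0.0003 -0.0004 -0.0011]
[ 0.20638265 -0.89660001 -0.10592711]
```

```bash
python3 -m inch '[[1,[0.003,-0.005,0.02],[0,0,0]],[1,[0.005,-0.008,0.04],[0,0,0]],[1,[0.005,-0.008,0.06],[0,0,0]],[1,[0.005,-0.008,0.07],[0,0,0]],[1,[0.005,-0.008,0.07],[0,0,0]]]' 100
python3 -c "
from h import *
plan([.5376,-.2672,.1893],-77); print(sense()['ft_torque'])"
```

```text
t: 15.65
tcp_pos: [0.5373, -0.2683, 0.1902]
tool_rot: [0.994, 0.11, 0.001, 0.002]
force: [2.9, 0.7, 10.2]
finger_gap: 0.562
t 15.65 tcp [ 0.5373 -0.2683  0.1902] yaw -77.38 q6 0.703 F [ 2.9  0.7 10.2] gap 0.562
tilt z [ 0.0031 -0.0038 -1.    ]
shift [ 0.0052 -0.0102  0.0095]
turn [ 0.0007 -0.0003 -0.0011]
[ 0.20616939 -0.40755375 -0.05520819]
```

```bash
python3 -m inch '[[1,[0,-0.003,0.015],[0,0,0]],[1,[0,-0.006,0.03],[0,0,0]],[1,[0,-0.006,0.03],[0,0,0]],[1,[0,-0.006,0.03],[0,0,0]],[1,[0,-0.006,0.03],[0,0,0]]]'
python3 - <<'E'
from h import *
plan([.5376,-.2672,.1893],-77); print(sense()['ft_torque'])
c=camera_info("wrist"); p,d=snapshot("wrist"); cv2.imwrite("pics/w9.png",p)
P=pts(c,d); m=np.zeros(d.shape,bool); m[255:315,230:290]=1; print("cap top z",np.median(P[m],0))
c2=camera_info("scene"); p,d=snapshot("scene"); cv2.imwrite("pics/s9.png",cv2.resize(p[80:220,80:260],None,fx=4,fy=4,interpolation=cv2.INTER_CUBIC))
E
```

```text
t: 16.15
tcp_pos: [0.5374, -0.2683, 0.1899]
tool_rot: [0.994, 0.11, 0.002, 0.003]
force: [-1.2, 2.2, 23.0]
finger_gap: 0.563
t 16.15 tcp [ 0.5374 -0.2683  0.1899] yaw -77.37 q6 0.703 F [-1.2  2.2 23. ] gap 0.563
tilt z [ 0.0044 -0.0056 -1.    ]
shift [ 0.0044 -0.0104  0.0062]
turn [ 0.001  -0.0005 -0.001 ]
[ 0.60881816  0.27633607 -0.10214035]
cap top z [ 0.54215496 -0.2672529   0.22744664]
```

View pics/s9.png

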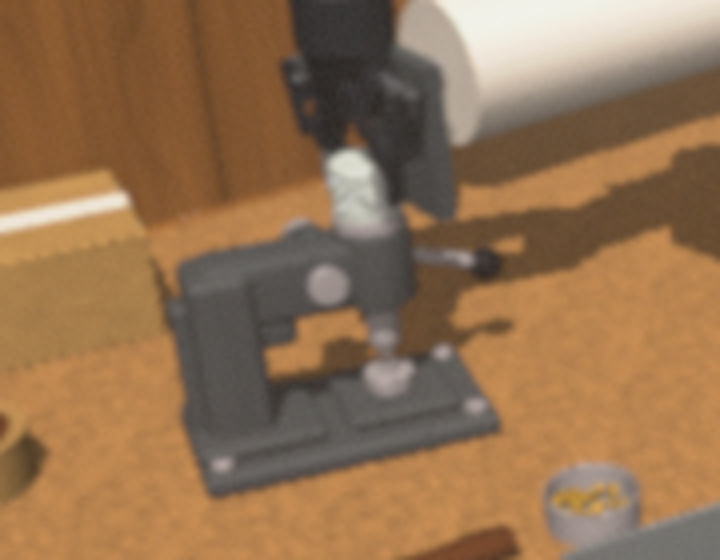

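View pics/w9.png

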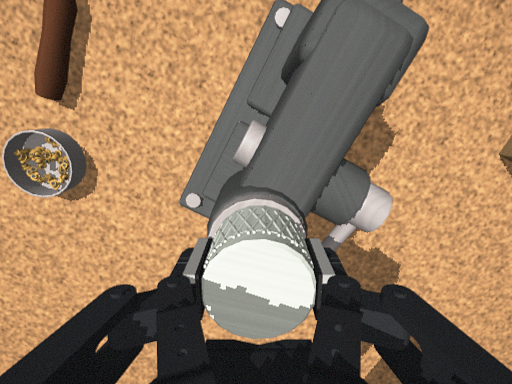

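The cap is home: its top is at 0.2274 against 0.227 expected, and 3 mm of extra commanded push raised the force by 13 N while it sank only 0.3 mm. I'll hold for a second, check it's stable, then hand in.

```bash
python3 -m inch '[[1,[0,0,0.003],[0,0,0]],[1,[0,0,0.003],[0,0,0]],[1,[0,0,0.003],[0,0,0]],[1,[0,0,0.003],[0,0,0]],[1,[0,0,0.003],[0,0,0]],[1,[0,0,0.003],[0,0,0]],[1,[0,0,0.003],[0,0,0]],[1,[0,0,0.003],[0,0,0]],[1,[0,0,0.003],[0,0,0]],[1,[0,0,0.003],[0,0,0]]]'
python3 - <<'E'
from h import *
c=camera_info("wrist"); p,d=snapshot("wrist"); P=pts(c,d); m=np.zeros(d.shape,bool); m[255:315,230:290]=1; print("cap top z",np.median(P[m],0))
s=sense(); print(s["tcp_pos"],s["force"],abs(s["qd"]).max(),s["finger_gap"])
if s["force"][2]>14 and s["tcp_pos"][2]<.1908: print(sign_off())
E
```

```text
t: 17.25
tcp_pos: [0.5374, -0.2683, 0.1899]
tool_rot: [0.994, 0.11, 0.002, 0.003]
force: [-1.0, 1.3, 24.6]
finger_gap: 0.566
cap top z [ 0.54213604 -0.26727984  0.22746425]
[ 0.5374113  -0.26829223  0.18991888] [-0.8281723   2.38367493 24.34561292] 0.0015132068043818378 0.5674333104733287
the job is handed in; nothing more can be done
None
```

I lifted the cap from the bin, set it over the press neck and turned it about 43° until its keyways dropped over the cross pin. I then pushed it down onto the shoulder and handed the job in at about 17.3 s, still gripping (set to 100 N) and pushing. `sign_off()` gives no verdict, so I don't know how it was judged.

- **Seating:** the last check, just before handing in, put the cap top at z 0.2275, against 0.227 for fully home. The TCP had come down 15.9 mm from resting on the pin, where the full drop is 16.5 mm. The push was stable at 24 N, and 3 mm of extra commanded push had sunk it only 0.3 mm, so it was against a hard stop.
- **Turn:** I overshot the drop by up to 14° and felt torque against the keyway wall. I turned back 7° before pushing down. The cap may have slipped slightly in the fingers.
- **Position:** my TCP reading is about 1 mm off the neck axis I measured by camera. That is within calibration error and the bore's 1 mm clearance, and under the 3 mm limit.
- **Not checked:** I had no direct reading of the plunger, so its travel is inferred from the cap height and the push force. I never touched the nut, die, tin or burnishing tool, but I did not re-measure where they are.

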